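# Put the flash scraper away in its sheath at the plastic welder

### The job

The fixture has been scraped clean of weld flash: put the wide blue-handled scraper away. Slide it, blade first, fully home into the empty blue sheath of the tool dock and let go of it. Leave the two tools already in the dock, the finished lamps and the flask where they are.

Things in the scene. Friction and masses are not known exactly. Their poses are not given: they have to be found in the camera images.
- scraper: Wide flash scraper to be put away: blue handle, steel blade, 215 mm long, about 150 g. Origin on the handle's underside centre line, 35 mm behind the handle's front end, within 10 mm of the balance point: grip there. x points along the tool to the cutting edge, y across, z normal to the flat tool (up as it lies). It lies flat on its handle, the blade level, 9 mm clear of the bench.
- scraper_grip (a point): Centre of the handle at the place to grip, 10 mm above the origin of scraper. The handle is 125 mm long (x -90 to +35 mm in that frame), 28 mm wide and 20 mm thick; its front 7 mm is a steel collar 32 mm wide.
- scraper_tip (a point): Middle of the scraper's cutting edge: x 125, y 0, z 10 mm in the frame of scraper. The blade lies at mid thickness of the handle, is 2 mm thick and 90 mm long (x 35 to 125 mm): a neck 34 mm wide, then 60 mm wide from x 58 mm to the edge.
- blue_sheath: Empty sheath with blue rails, fixed on the dock: a slot 68 mm wide, 7 mm high between a black base plate, blue side rails and a clear 4 mm cover; 86 mm wide outside. Origin in the middle of the mouth (front edge of the cover) on the slot's floor, 44 mm above the bench. x points into the slot, away from the robot and 15 degrees below level; y across; z normal to the floor, up.
- blue_lip (a point): Middle of the front edge of the blue sheath's lip, x -14 mm in its frame: the slot's floor runs 14 mm out in front of the mouth, open above, between side guides that flare from 68 to about 78 mm wide.
- blue_stop (a point): Middle of the blue slot's closed back stop, on its floor, x 70 mm in the sheath's frame. Fully home, the blade's edge meets it and about 6 mm of neck shows between lip and handle. Let go there, the handle droops up to 3.4 degrees and the tool stays in.
- dock: Aluminium plate 120 x 300 x 10 mm fixed on the bench, often turned; origin under its centre, x away from the robot. It carries three sheaths (blue, red, yellow rails) side by side, parallel, 94 mm apart centre to centre, in any order; all slope alike with mouths to the robot. Only the neighbouring tools' handles stand out in front of them.
- narrow_scraper_grip (a point): Narrow scraper with a red handle (28 mm wide, 125 mm long), loose, at home in the sheath with red rails; this point is in its handle, 35 mm behind the handle's front end. The handle points to the robot, sloping up. To be left alone.
- file_grip (a point): Flat file with a turned wooden handle (28 mm thick, 120 mm long), loose, at home in the sheath with yellow rails; this point is in its handle, 33 mm behind the handle's front end. To be left alone.
- lamp_a: Finished lamp strip, black housing with red lens, 230 x 40 x 16 mm, lying on the bench beyond the scraper. Origin under its centre, x along it. To be left alone.
- lamp_b: Another finished lamp strip like lamp_a, lying to the right of the dock. To be left alone.
- flask: Upright metal flask, 66 mm diameter, 200 mm tall; origin under its centre, z up. To be left standing where it is.
Things that resemble listed ones, but are neither listed nor needed, are in the scene too. Of the things that look like the scraper, the smaller one is meant.

How it is judged:
By the outcome, as a careful person would: the job done as asked, in the order asked, and still so for the second after the job is handed in, with the robot touching nothing.
It also fails if it takes over 42 s, if anything falls off the work surface, if the arm or the gripper's body presses on something with over 40 N, if the wrist force passes 120 N, or if a joint passes its speed limit or range.

### The arm

A 6-joint arm with a two-finger parallel gripper is mounted at the origin on the work surface. World frame = base frame: x ahead of the robot, y to its left, z up, the work surface at z = 0. Lengths are in m, angles in rad, forces in N, time in s.
With the tool pointing down it reaches from about 0.275 to 0.75 m from the base axis. Payload 10.2 kg.
Tool frame: the origin (TCP) lies midway between the tips of the shut fingers; the grasp point (between the pads) lies 19 mm behind it; z points along the fingers, y is the line along which they close (so a half turn about z gives the same grasp; the last joint's range is limited). The gripper opens to 88 mm and grips with 3 to 60 N. Pads are 18 mm wide; open, the fingers measure 123 mm over their backs; the gripper's body (75 mm by 187 mm) begins 45 mm behind the grasp point.
Start: joints at [0.92, 0.313, 1.498, -0, 1.331, -0.223], TCP at [0.218, 0.478, 0.239] pointing down, gripper open.
Joint ranges: [-2.94, 2.94], [-0.97, 2.17], [0.19, 2.56], [-1.23, 4.37], [0.02, 3.11], [-2.88, 2.88]. Speed limits (rad/s): [2.39, 2.39, 3.01, 3.14, 3.14, 3.14].

### API

Orientations are given as [roll, pitch, yaw] about the fixed x, y, z axes, in that order (R = Rz(yaw) Ry(pitch) Rx(roll)).
In Python, from station import r gives the robot as it stands.
- The arm moves only by the tool play_rows, never from a script. Its argument "steps" is a list of rows, each an object of numbers: "tx", "ty", "tz": the shift along the tool's x, y, z each as a share of 0.06 m, from -1 to 1; "wx", "wy", "wz": the turn, a rotation vector about the tool's x, y, z each as a share of 5 degrees, from -1 to 1; "fingers": the closure, from -1 (fully open) to 1 (shut). A call has 1 to 20 rows; each row shifts and turns the commanded pose from where the row before left it, along the tool's axes as they then stand; what a row does not reach is not made up. A row lasts 1/8 s, in which the tool goes at most 62.5 mm and 10.7 degrees, less where a joint would pass 70% of its speed; a pose out of reach is approached as far as the arm can. A call with a number of a shift or a turn outside -1 to 1 is refused whole. A call with a gripper value outside its range is refused whole. The fingers move at their own pace and stop on an object; the grip force is fixed at half the most. Time passes only in rows, so rows that do not move let the fingers close. It gives the time, the measured TCP pose, the force, the opening and the grip force at its end, in the units of the state.
- r.state(): the state, without advancing time (a new reading comes with each control period).
- r.camera(name): name is "side" or "top" or "wrist"; returns (picture, depth): 384x512x3 uint8, red, green, blue; 384x512 float32, m along the optical axis (not along the pixel's ray), 0 where there is no reading.
- r.camera_params(name): a dict with "vfov" (degrees; the focal length in pixels is half the picture's height over the tangent of half this angle, whatever the lens; pixels are square), "cx", "cy" (the principal point, pixels), "cam_to_world" (4x4, takes a point from camera to world coordinates). Camera axes: x right, y up, looking along -z (the intrinsics and any distortion apply to the point x, -y, -z); pixel columns grow to the right and rows downward; lengths in m; the calibration is good to about 2 mm. A picture is of the moment at which its call begins: read the wrist's pose just before it. camera_params takes no time and is no camera call; for the wrist camera it gives the pose at the moment of the call.
- r.hand_in(): hands the job in; it is judged then, once.
Trained networks look in the newest picture that a camera, given by its name, has taken for a name from the list of things; names that differ only in an ending like _2 or _b are one class to them, and where a whole thing is asked for, a point or a joint stands for the part that bears it (a point fixed in the world has none). Each returns a list of dicts, best first, with "confidence" (0 to 1); they miss things now and then, are a little off and sometimes report something else, mostly with a low value. They report only what shows in the picture. A call takes as long as a camera call. They do not tell look-alikes from the thing itself.
- r.cut_out(camera, target): "region" (384x512 bool, what is visible of it) and "xy" ([column, row] in pixels, amid what is visible of it).
- r.landmark_of(camera, target): "xy" ([column, row] in pixels: a listed point, or the origin of a listed thing).
The state is a dict: "time": time; "joint_pos": joint angles; "joint_velocities": joint speeds; "effort": joint torques, N m; "position": TCP position; "eef_rot": TCP orientation; "ft_force": force on the tool from outside, world axes, zero at the start; "wrist_torque": the same for the moment, N m; "gripper_width": opening from 0.0 (shut) to 1.0 (fully open); "grip_force": force on a finger pad.
Only numpy, scipy, OpenCV 4.12 (cv2) and the standard library are available. Lean on these libraries where they do the work, as an engineer would, in place of code of your own. Each camera call takes 0.05 s, during which the arm holds its last target. There are 200 camera calls.

## Working session

There is one attempt and no reset: what is moved stays moved. The work goes in short steps, Python scripts to look and compute and a tool call to move; the robot and the scene stay as the last step left them, time stands still between calls to the robot, and variables do not carry over. Pictures are saved under pics/ and viewed, at most 10 in all, crops included, and the job is handed in when it is done.

Besides the shell and the picture viewer there is one more tool, called after ">>>" as name(argument=value, ...), one argument or row to a line, values as JSON. play_rows: Moves the arm, as the interface text tells. Its arguments: {"type":"object","properties":{"steps":{"type":"array"}},"required":["steps"]}

```bash
mkdir -p pics; ls
cat > h.py <<'E'
import numpy as np, cv2
from station import r
def K(n):
    p=r.camera_params(n); f=192/np.tan(np.radians(p['vfov'])/2); return p,f
def ray(n,xy,p=None):
    p=p or r.camera_params(n); f=192/np.tan(np.radians(p['vfov'])/2); T=np.array(p['cam_to_world'])
    d=np.array([(xy[0]-p['cx'])/f,-(xy[1]-p['cy'])/f,-1.]); return T[:3,3],T[:3,:3]@d
def pt(n,xy,dep,p=None):
    o,d=ray(n,xy,p); c,w=int(round(xy[0])),int(round(xy[1])); z=dep[max(0,w-1):w+2,max(0,c-1):c+2]; z=z[z>0]
    return o+d*np.median(z) if len(z) else None
E
python3 - <<'E'
from h import *
print(r.state()['time'])
ims=[]
for n in ['side','top','wrist']:
    im,d=r.camera(n); p=r.camera_params(n); print(n,{k:np.round(v,3).tolist() for k,v in p.items() if k!='cam_to_world'}, [k for k in p])
    print(np.round(p['cam_to_world'],3).tolist())
    cv2.imwrite(f'pics/{n}0.png',im[...,::-1]); np.save(f'{n}0.npy',d)
    if n=='wrist' : pass
    ts=['scraper','scraper_grip','scraper_tip','blue_sheath','blue_lip','blue_stop','dock','narrow_scraper_grip','file_grip','lamp_a','flask']
    for t in ts:
        try: L=r.landmark_of(n,t)
        except Exception as e: print(t,e); continue
        for q in L[:3]:
            if q['confidence']>.2:
                P=pt(n,q['xy'],d); print(t,round(q['confidence'],2),np.round(q['xy'],1),None if P is None else np.round(P,3))
    ims.append(im)
im=np.vstack([ims[0],ims[1]])
cv2.imwrite('pics/a.png',cv2.resize(im,(400,600))[...,::-1])
print(r.state()['time'])
E
```

```text
pics
0.0
side {'vfov': 43.784, 'cx': 260.079, 'cy': 187.354} ['vfov', 'cx', 'cy', 'cam_to_world']
[[0.919, 0.303, -0.251, 0.203], [-0.393, 0.733, -0.555, -0.778], [0.016, 0.609, 0.793, 1.128], [0.0, 0.0, 0.0, 1.0]]
scraper 0.83 [148.3 143.9] [0.298 0.283 0.026]
scraper 0.62 [224.5 123.6] [0.552 0.289 0.012]
scraper_grip 0.78 [145.4 141.5] [0.292 0.297 0.026]
scraper_grip 0.66 [226.8 120.5] [0.562 0.294 0.018]
scraper_tip 0.69 [252.9 106.9] [0.671 0.332 0.008]
scraper_tip 0.65 [116.8 114.9] [0.237 0.461 0.014]
scraper_tip 0.53 [330.8 359.8] [ 0.509 -0.522  0.015]
blue_sheath 0.66 [337.1 271.7] [ 0.621 -0.34   0.043]
blue_lip 0.64 [334.7 276.5] [ 0.609 -0.35   0.043]
blue_stop 0.91 [355.1 265.6] [ 0.673 -0.342  0.04 ]
dock 0.63 [324.5 244.6] [ 0.627 -0.26   0.048]
dock 0.4 [224.7 123.2] [0.553 0.289 0.014]
narrow_scraper_grip 0.59 [297.9 249.2] [ 0.549 -0.256  0.068]
file_grip 0.79 [282.7 224.4] [ 0.547 -0.169  0.062]
lamp_a 0.73 [331.  355.8] [ 0.514 -0.514  0.013]
lamp_a 0.55 [303.5 141.3] [0.757 0.12  0.013]
flask 0.57 [209.7  90. ] [0.56  0.456 0.019]
top {'vfov': 43.554, 'cx': 257
[... 787 characters left out ...]
r_grip 0.74 [328.7 192.8] [ 0.562 -0.245  0.07 ]
narrow_scraper_grip 0.42 [149.3 195.8] [0.557 0.299 0.025]
file_grip 0.78 [301.7 197.7] [ 0.546 -0.164  0.072]
lamp_a 0.98 [211.1 132.3] [0.76  0.113 0.016]
lamp_a 0.58 [408.8 209.4] [ 0.518 -0.504  0.015]
flask 0.94 [ 92.  187.8] [0.572 0.456 0.083]
wrist {'vfov': 68.895, 'cx': 256.918, 'cy': 194.594} ['vfov', 'cx', 'cy', 'cam_to_world']
[[0.416, -0.873, -0.255, 0.153], [0.91, 0.399, 0.115, 0.506], [0.001, -0.28, 0.96, 0.385], [0.0, 0.0, 0.0, 1.0]]
scraper 0.8 [176.4 258.4] [0.204 0.434 0.247]
scraper_grip 0.84 [177.2 266.1] [0.253 0.374 0.138]
scraper_tip 0.95 [255.  178.8] [0.23  0.468 0.016]
flask 0.46 [349.5 353.6] [0.206 0.503 0.337]
1.8
```

Run:
```python
import cv2,numpy as np
a=cv2.imread('pics/top0.png'); b=cv2.imread('pics/side0.png')
cv2.imwrite('pics/b.png',cv2.resize(a[120:330,70:450],(800,442),interpolation=cv2.INTER_CUBIC))
c=a[140:320,75:195]; d=b[85:205,95:275]
c=cv2.resize(c,(360,540),interpolation=cv2.INTER_CUBIC); d=cv2.resize(d,(435,290))
o=np.zeros((540,800,3),np.uint8); o[:,:360]=c; o[:290,365:]=d; cv2.imwrite('pics/c.png',o)
```

```text
(no output)
```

View pics/b.png

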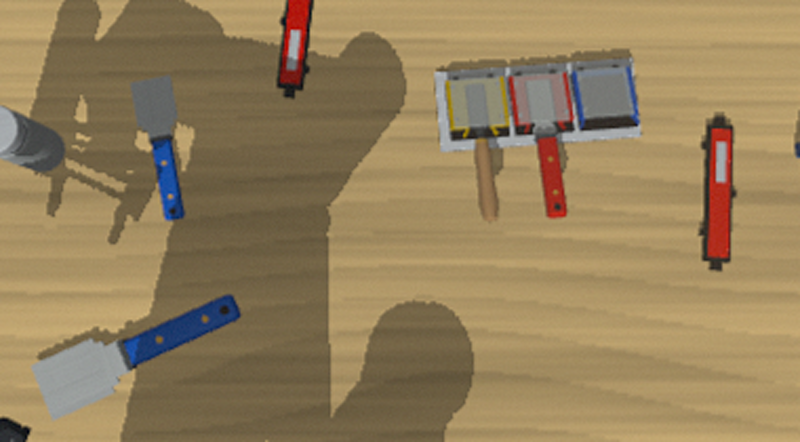

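View pics/c.png

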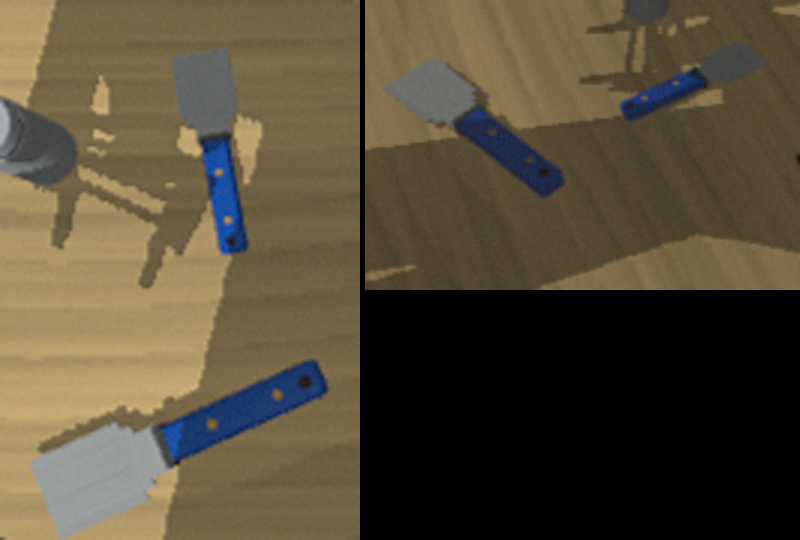

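Look-alikes: the small blue scraper is at top (148,198) and measures about 69 px, or 213 mm. The big one is at top (147,280) and about 290 mm long. The small one fits the 215 mm description. The empty blue sheath is the right-hand one, at top (358,165). Next I'll move the wrist camera over the small scraper.

```bash
cat >> h.py <<'E'
from scipy.spatial.transform import Rotation as Ro
def pose():
    s=r.state(); return np.array(s['position']),Ro.from_euler('xyz',s['eef_rot'])
def rows(p1,R1,p0=None,R0=None,n=None,tmax=.05):
    if p0 is None: p0,R0=pose()
    rv=(R0.inv()*R1).as_rotvec(); d=np.array(p1)-p0
    n=n or int(np.ceil(max(np.linalg.norm(d)/tmax,np.abs(np.degrees(rv)).max()/4.9,1)))
    out=[]
    for i in range(n):
        Ri=R0*Ro.from_rotvec(rv*i/n)
        t=Ri.inv().apply(d/n)/.06; w=np.degrees(rv/n)/5
        out.append(dict(zip(['tx','ty','tz','wx','wy','wz'],np.round([*t,*w],3).tolist())))
    return out
def down(yaw,pitch=0): # tool x along yaw, tilted pitch down about y
    return Ro.from_euler('xyz',[np.pi,pitch,yaw])
E
python3 - <<'E'
from h import *
p,R=pose(); print(p,R.as_euler('xyz'))
rw=rows([.50,.29,.27],down(.2)); print(len(rw))
for x in rw: print(x)
E
```

```text
[0.21782501 0.47769066 0.23871884] [3.14158695e+00 2.56080100e-05 2.71382685e+00]
30
{'tx': -0.186, 'ty': -0.03, 'tz': -0.017, 'wx': 0.0, 'wy': 0.0, 'wz': 0.96}
{'tx': -0.188, 'ty': -0.014, 'tz': -0.017, 'wx': 0.0, 'wy': 0.0, 'wz': 0.96}
{'tx': -0.188, 'ty': 0.002, 'tz': -0.017, 'wx': 0.0, 'wy': 0.0, 'wz': 0.96}
{'tx': -0.187, 'ty': 0.017, 'tz': -0.017, 'wx': 0.0, 'wy': 0.0, 'wz': 0.96}
{'tx': -0.185, 'ty': 0.033, 'tz': -0.017, 'wx': 0.0, 'wy': 0.0, 'wz': 0.96}
{'tx': -0.182, 'ty': 0.048, 'tz': -0.017, 'wx': 0.0, 'wy': 0.0, 'wz': 0.96}
{'tx': -0.177, 'ty': 0.063, 'tz': -0.017, 'wx': 0.0, 'wy': 0.0, 'wz': 0.96}
{'tx': -0.171, 'ty': 0.078, 'tz': -0.017, 'wx': 0.0, 'wy': 0.0, 'wz': 0.96}
{'tx': -0.164, 'ty': 0.092, 'tz': -0.017, 'wx': 0.0, 'wy': 0.0, 'wz': 0.96}
{'tx': -0.156, 'ty': 0.106, 'tz': -0.017, 'wx': 0.0, 'wy': 0.0, 'wz': 0.96}
{'tx': -0.147, 'ty': 0.118, 'tz': -0.017, 'wx': 0.0, 'wy': 0.0, 'wz': 0.96}
{'tx': -0.136, 'ty': 0.13, 'tz': -0.017, 'wx': 0.0, 'wy': 0.0, 'wz': 0.96}
{'tx': -0.125, 'ty': 0.141, 'tz': -0.017, 'wx': 0.0, 'wy': 0.0, 'wz': 0.96}
{'tx': -0.113, 'ty': 0.151,
[... 549 characters left out ...]
.0, 'wy': 0.0, 'wz': 0.96}
{'tx': 0.006, 'ty': 0.188, 'tz': -0.017, 'wx': 0.0, 'wy': 0.0, 'wz': 0.96}
{'tx': 0.021, 'ty': 0.187, 'tz': -0.017, 'wx': 0.0, 'wy': 0.0, 'wz': 0.96}
{'tx': 0.037, 'ty': 0.185, 'tz': -0.017, 'wx': 0.0, 'wy': 0.0, 'wz': 0.96}
{'tx': 0.052, 'ty': 0.181, 'tz': -0.017, 'wx': 0.0, 'wy': 0.0, 'wz': 0.96}
{'tx': 0.067, 'ty': 0.176, 'tz': -0.017, 'wx': 0.0, 'wy': 0.0, 'wz': 0.96}
{'tx': 0.082, 'ty': 0.17, 'tz': -0.017, 'wx': 0.0, 'wy': 0.0, 'wz': 0.96}
{'tx': 0.096, 'ty': 0.162, 'tz': -0.017, 'wx': 0.0, 'wy': 0.0, 'wz': 0.96}
{'tx': 0.109, 'ty': 0.154, 'tz': -0.017, 'wx': 0.0, 'wy': 0.0, 'wz': 0.96}
{'tx': 0.121, 'ty': 0.144, 'tz': -0.017, 'wx': 0.0, 'wy': 0.0, 'wz': 0.96}
```

Run:
```python
from h import *
rw=rows([.50,.29,.27],down(.2+np.pi),n=9); print(len(rw))
for x in rw: print(x)
```

```text
9
{'tx': -0.62, 'ty': -0.099, 'tz': -0.058, 'wx': -0.0, 'wy': 0.0, 'wz': -0.799}
{'tx': -0.611, 'ty': -0.142, 'tz': -0.058, 'wx': -0.0, 'wy': 0.0, 'wz': -0.799}
{'tx': -0.6, 'ty': -0.185, 'tz': -0.058, 'wx': -0.0, 'wy': 0.0, 'wz': -0.799}
{'tx': -0.585, 'ty': -0.226, 'tz': -0.058, 'wx': -0.0, 'wy': 0.0, 'wz': -0.799}
{'tx': -0.568, 'ty': -0.266, 'tz': -0.058, 'wx': -0.0, 'wy': 0.0, 'wz': -0.799}
{'tx': -0.548, 'ty': -0.305, 'tz': -0.058, 'wx': -0.0, 'wy': 0.0, 'wz': -0.799}
{'tx': -0.526, 'ty': -0.343, 'tz': -0.058, 'wx': -0.0, 'wy': 0.0, 'wz': -0.799}
{'tx': -0.501, 'ty': -0.379, 'tz': -0.058, 'wx': -0.0, 'wy': 0.0, 'wz': -0.799}
{'tx': -0.473, 'ty': -0.412, 'tz': -0.058, 'wx': -0.0, 'wy': 0.0, 'wz': -0.799}
```

>>> play_rows(
  steps=[
    {"tx": -0.62,"ty": -0.1,"tz": -0.06,"wz": -0.8,"fingers": -1},
    {"tx": -0.61,"ty": -0.14,"tz": -0.06,"wz": -0.8,"fingers": -1},
    {"tx": -0.6,"ty": -0.185,"tz": -0.06,"wz": -0.8,"fingers": -1},
    {"tx": -0.585,"ty": -0.225,"tz": -0.06,"wz": -0.8,"fingers": -1},
    {"tx": -0.57,"ty": -0.265,"tz": -0.06,"wz": -0.8,"fingers": -1},
    {"tx": -0.55,"ty": -0.305,"tz": -0.06,"wz": -0.8,"fingers": -1},
    {"tx": -0.525,"ty": -0.34,"tz": -0.06,"wz": -0.8,"fingers": -1},
    {"tx": -0.5,"ty": -0.38,"tz": -0.06,"wz": -0.8,"fingers": -1},
    {"tx": -0.47,"ty": -0.41,"tz": -0.06,"wz": -0.8,"fingers": -1},
    {"fingers": -1},
  ],
)

```text
$.steps[0]: bad value
```

```bash
cat > look.py <<'E'
from h import *
import sys
tag=sys.argv[1]; ts=sys.argv[2:]
n='wrist'
P=r.camera_params(n); im,d=r.camera(n)
cv2.imwrite(f'pics/w{tag}.png',im[...,::-1]); np.savez(f'w{tag}.npz',d=d,im=im,T=P['cam_to_world'])
print(r.state()['time'],*pose()[0].round(4),pose()[1].as_euler('xyz').round(4))
for t in ts:
    for q in r.landmark_of(n,t)[:2]:
        if q['confidence']>.2:
            X=pt(n,q['xy'],d,P); print(t,round(q['confidence'],2),np.round(q['xy'],1),None if X is None else np.round(X,4))
E
python3 look.py 1 scraper scraper_grip scraper_tip flask
```

```text
1.85 0.2178 0.4777 0.2387 [-3.1415  0.      2.7139]
scraper 0.79 [176.6 258.5] [0.2051 0.4331 0.2452]
scraper_grip 0.8 [175.4 266.2] [0.2073 0.4325 0.2496]
scraper_tip 0.57 [254.6 178.3] [0.229  0.4681 0.0146]
flask 0.69 [347.4 352.2] [0.2052 0.5031 0.3371]
```

View pics/w1.png

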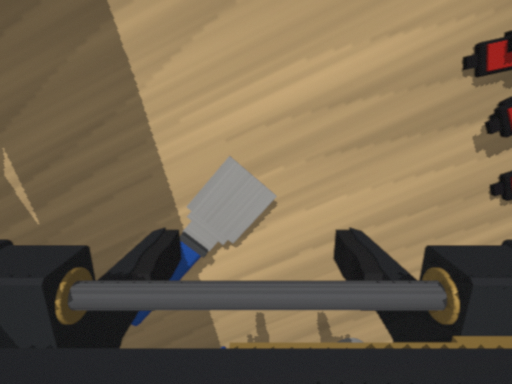

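The move was refused because every key has to be present in each row. The picture shows the arm still at its start pose, over the big scraper (blade at 230,200).

>>> play_rows(
  steps=[
    {"tx": -0.62,"ty": -0.1,"tz": -0.06,"wx": 0,"wy": 0,"wz": -0.8,"fingers": -1},
    {"tx": -0.61,"ty": -0.14,"tz": -0.06,"wx": 0,"wy": 0,"wz": -0.8,"fingers": -1},
    {"tx": -0.6,"ty": -0.185,"tz": -0.06,"wx": 0,"wy": 0,"wz": -0.8,"fingers": -1},
    {"tx": -0.585,"ty": -0.225,"tz": -0.06,"wx": 0,"wy": 0,"wz": -0.8,"fingers": -1},
    {"tx": -0.57,"ty": -0.265,"tz": -0.06,"wx": 0,"wy": 0,"wz": -0.8,"fingers": -1},
    {"tx": -0.55,"ty": -0.305,"tz": -0.06,"wx": 0,"wy": 0,"wz": -0.8,"fingers": -1},
    {"tx": -0.525,"ty": -0.34,"tz": -0.06,"wx": 0,"wy": 0,"wz": -0.8,"fingers": -1},
    {"tx": -0.5,"ty": -0.38,"tz": -0.06,"wx": 0,"wy": 0,"wz": -0.8,"fingers": -1},
    {"tx": -0.47,"ty": -0.41,"tz": -0.06,"wx": 0,"wy": 0,"wz": -0.8,"fingers": -1},
    {"tx": 0,"ty": 0,"tz": 0,"wx": 0,"wy": 0,"wz": 0,"fingers": -1},
  ],
)

```text
time: 3.3
position: [0.5014, 0.2892, 0.2708]
eef_rot: [-3.141, -0.0, -2.944]
ft_force: [-1.1, -0.0, -0.3]
gripper_width: 1.002
grip_force: 0.0
```

```bash
python3 look.py 2 scraper scraper_grip scraper_tip flask
```

```text
3.35 0.5003 0.2901 0.2708 [ 3.1415e+00 -6.0000e-04 -2.9431e+00]
scraper 0.94 [301.5  11.1] [0.3045 0.3033 0.0282]
scraper 0.76 [260.7 199.7] [0.5516 0.3032 0.0201]
scraper_grip 0.8 [303.2  12.5] [0.3057 0.3057 0.0287]
scraper_grip 0.69 [260.3 202.8] [0.5563 0.3036 0.0205]
scraper_tip 0.71 [260.3 272.4] [0.6766 0.3281 0.0118]
flask 0.9 [365.1 229.9] [0.5589 0.457  0.0461]
```

View pics/w2.png

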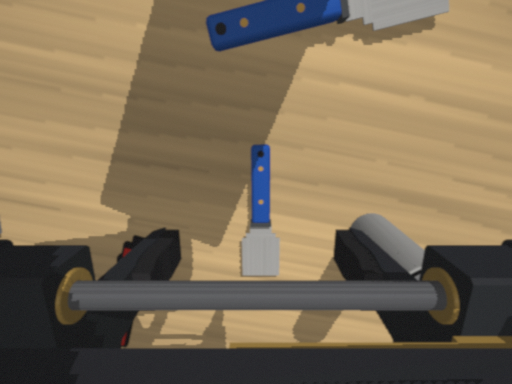

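The small scraper runs from (261,146) to (261,275), nearly aligned with the tool axis. The flask is at (385,240), clear of the right finger. Next I'll fit its axis from the depth points.

```bash
cat > fit.py <<'E'
from h import *
z=np.load('w2.npz'); d=z['d'];im=z['im'].astype(int);P=r.camera_params('wrist');P['cam_to_world']=z['T']
def cloud(m):
    v,u=np.nonzero(m&(d>0)); f=192/np.tan(np.radians(P['vfov'])/2)
    c=np.c_[(u-P['cx'])/f,-(v-P['cy'])/f,-np.ones(len(u))]*d[v,u][:,None]; return c@z['T'][:3,:3].T+z['T'][:3,3]
m=np.zeros(d.shape,bool); m[135:280,235:290]=1
pts=cloud(m); h=pts[pts[:,2]>.006]
print(len(h), 'bench',np.median(pts[pts[:,2]<.006][:,2]))
blue=m&(im[...,2]>im[...,0]+40); b=cloud(blue); b=b[b[:,2]>.012]
blue_c=b.mean(0); print('blue',blue_c,np.percentile(b[:,2],[10,50,90]))
x=h[:,:2]; c=x.mean(0); 
ax=np.linalg.svd(b[:,:2]-b[:,:2].mean(0),full_matrices=False)[2][0]; ax*=np.sign(ax[0]); print('handle yaw',np.arctan2(ax[1],ax[0]))
s=(b[:,:2])@ax; print('handle ext',s.min(),s.max(),s.max()-s.min())
s=h[:,:2]@ax; print('all ext',s.min(),s.max(),np.ptp(s))
bl=h[s>s.max()-.06]; print('blade ctr',bl.mean(0)); 
lat=np.array([-ax[1],ax[0]]); print('lat blade',(bl[:,:2]@lat).min(),(bl[:,:2]@lat).max(),'handle',(b[:,:2]@lat).min(),(b[:,:2]@lat).max())
g=(s.max()-.125); 
e=bl.mean(0)[:2]-blue_c[:2]; print('yaw2',np.arctan2(e[1],e[0]))
l=((b[:,:2]@lat).min()+(b[:,:2]@lat).max())/2
print('origin',ax*g+lat*l, 'from rear', ax*((b[:,:2]@ax).min()+.09)+lat*l)
E
python3 fit.py
```

```text
3213 bench 7.83756291984905e-05
blue [0.52900173 0.29830627 0.01954839] [0.01817573 0.01971725 0.02081217]
handle yaw 0.19621924292348172
handle ext 0.5200981892770165 0.6365662711235166 0.11646808184650015
all ext 0.5195648097893736 0.733394741019773 0.2138299312303994
blade ctr [0.65209749 0.32251447 0.01114328]
lat blade 0.15982448069659458 0.21910232970726268 handle 0.176796722938562 0.20277818599659972
yaw2 0.19418340093189504
origin [0.55971863 0.30475974] from rear [0.56138939 0.30509185]
```

Run:
```python
from h import *
for n in ['top','side']:
    d=np.load(n+'0.npy'); p,f=K(n); v,u=np.nonzero(d>0); T=np.array(p['cam_to_world'])
    X=(np.c_[(u-p['cx'])/f,-(v-p['cy'])/f,-np.ones(len(u))]*d[v,u][:,None])@T[:3,:3].T+T[:3,3]
    m=(abs(X[:,0]-.57)<.08)&(abs(X[:,1]-.46)<.08)&(X[:,2]>.04)&(X[:,2]<.25)
    Y=X[m]; print(n,len(Y),np.percentile(Y,[1,99],axis=0).round(3).tolist()); t=Y[Y[:,2]>.19]; print(t.mean(0) if len(t) else '')
rw=rows([.5605,.305,.06],down(.195+np.pi),n=5); 
for x in rw: print(x)
```

```text
top 881 [[0.542, 0.455, 0.042], [0.603, 0.516, 0.207]]
[0.57363963 0.48678233 0.20076506]
side 937 [[0.543, 0.45, 0.042], [0.605, 0.511, 0.201]]
[0.5740106  0.48090055 0.19725559]
{'tx': -0.21, 'ty': 0.004, 'tz': 0.704, 'wx': 0.0, 'wy': -0.0, 'wz': 0.015}
{'tx': -0.21, 'ty': 0.004, 'tz': 0.704, 'wx': 0.0, 'wy': -0.0, 'wz': 0.015}
{'tx': -0.209, 'ty': 0.005, 'tz': 0.704, 'wx': 0.0, 'wy': -0.0, 'wz': 0.015}
{'tx': -0.209, 'ty': 0.005, 'tz': 0.704, 'wx': 0.0, 'wy': -0.0, 'wz': 0.015}
{'tx': -0.209, 'ty': 0.005, 'tz': 0.704, 'wx': 0.0, 'wy': -0.0, 'wz': 0.015}
```

>>> play_rows(
  steps=[
    {"tx": -0.21,"ty": 0.005,"tz": 0.7,"wx": 0,"wy": 0,"wz": 0.015,"fingers": -1},
    {"tx": -0.21,"ty": 0.005,"tz": 0.7,"wx": 0,"wy": 0,"wz": 0.015,"fingers": -1},
    {"tx": -0.21,"ty": 0.005,"tz": 0.7,"wx": 0,"wy": 0,"wz": 0.015,"fingers": -1},
    {"tx": -0.21,"ty": 0.005,"tz": 0.7,"wx": 0,"wy": 0,"wz": 0.015,"fingers": -1},
    {"tx": -0.21,"ty": 0.005,"tz": 0.7,"wx": 0,"wy": 0,"wz": 0.015,"fingers": -1},
    {"tx": 0,"ty": 0,"tz": 0.35,"wx": 0,"wy": 0,"wz": 0,"fingers": -1},
    {"tx": 0,"ty": 0,"tz": 0.3,"wx": 0,"wy": 0,"wz": 0,"fingers": -1},
    {"tx": 0,"ty": 0,"tz": 0.25,"wx": 0,"wy": 0,"wz": 0,"fingers": -1},
    {"tx": 0,"ty": 0,"tz": 0,"wx": 0,"wy": 0,"wz": 0,"fingers": -1},
  ],
)

```text
time: 4.68
position: [0.5609, 0.3044, 0.0065]
eef_rot: [-3.141, -0.001, -2.947]
ft_force: [-0.7, 0.5, -0.4]
gripper_width: 1.002
grip_force: 0.0
```

>>> play_rows(
  steps=[
    {"tx": 0,"ty": 0,"tz": 0.05,"wx": 0,"wy": 0,"wz": 0,"fingers": 1},
    {"tx": 0,"ty": 0,"tz": 0,"wx": 0,"wy": 0,"wz": 0,"fingers": 1},
    {"tx": 0,"ty": 0,"tz": 0,"wx": 0,"wy": 0,"wz": 0,"fingers": 1},
    {"tx": 0,"ty": 0,"tz": 0,"wx": 0,"wy": 0,"wz": 0,"fingers": 1},
    {"tx": 0,"ty": 0,"tz": 0,"wx": 0,"wy": 0,"wz": 0,"fingers": 1},
    {"tx": 0,"ty": 0,"tz": 0,"wx": 0,"wy": 0,"wz": 0,"fingers": 1},
  ],
)

```text
time: 5.42
position: [0.5614, 0.3044, 0.0042]
eef_rot: [3.142, 0.0, -2.948]
ft_force: [-0.5, 0.4, 0.1]
gripper_width: 0.345
grip_force: 0.3
```

>>> play_rows(
  steps=[
    {"tx": 0,"ty": 0,"tz": 0,"wx": 0,"wy": 0,"wz": 0,"fingers": 1},
    {"tx": 0,"ty": 0,"tz": 0,"wx": 0,"wy": 0,"wz": 0,"fingers": 1},
    {"tx": 0,"ty": 0,"tz": -0.2,"wx": 0,"wy": 0,"wz": 0,"fingers": 1},
    {"tx": 0,"ty": 0,"tz": -0.5,"wx": 0,"wy": 0,"wz": 0,"fingers": 1},
    {"tx": 0,"ty": 0,"tz": -0.8,"wx": 0,"wy": 0,"wz": 0,"fingers": 1},
    {"tx": 0,"ty": 0,"tz": -0.8,"wx": 0,"wy": 0,"wz": 0,"fingers": 1},
    {"tx": 0,"ty": 0,"tz": -0.8,"wx": 0,"wy": 0,"wz": 0,"fingers": 1},
    {"tx": 0,"ty": 0,"tz": -0.8,"wx": 0,"wy": 0,"wz": 0,"fingers": 1},
    {"tx": 0,"ty": 0,"tz": -0.7,"wx": 0,"wy": 0,"wz": 0,"fingers": 1},
    {"tx": 0,"ty": 0,"tz": 0,"wx": 0,"wy": 0,"wz": 0,"fingers": 1},
  ],
)

```text
time: 6.68
position: [0.562, 0.3045, 0.2842]
eef_rot: [3.141, 0.007, -2.948]
ft_force: [-0.2, 0.7, -2.2]
gripper_width: 0.316
grip_force: 30.0
```

Run:
```python
from h import *
ims=[]
for n in ['top','side']:
    im=cv2.imread(f'pics/{n}0.png').astype(int); d=np.load(n+'0.npy'); p,f=K(n); T=np.array(p['cam_to_world'])
    v,u=np.mgrid[:384,:512]; 
    X=(np.stack([(u-p['cx'])/f,-(v-p['cy'])/f,-np.ones(u.shape)],-1)*d[...,None])@T[:3,:3].T+T[:3,3]
    reg=(abs(X[...,0]-.64)<.09)&(X[...,1]<-.27)&(X[...,1]>-.42)&(X[...,2]>.005)&(X[...,2]<.12)
    blue=reg&(im[...,0]>im[...,2]+35)
    B=X[blue]; print(n,'blue',len(B),B.mean(0).round(4))
    y=X[reg]; A=np.c_[y[:,:2],np.ones(len(y))]
    # cover/plane fit
    m=reg&~blue&(X[...,2]>.025); y=X[m]; 
    for _ in range(4):
        A=np.c_[y[:,:2],np.ones(len(y))]; c=np.linalg.lstsq(A,y[:,2],rcond=None)[0]; res=y[:,2]-A@c; y=y[abs(res)<max(.003,res.std())]
    print('plane',c.round(3),len(y),'slope deg',np.degrees(np.arctan(np.hypot(*c[:2]))),'dir',np.arctan2(-c[1],-c[0]), 'z at .64,-.345',c@[.64,-.345,1])
    rect=cv2.minAreaRect((B[:,:2]*1000).astype(np.float32)); print(rect)
    # dock plate edges + all sheaths yaw
    reg2=(X[...,0]>.5)&(X[...,0]<.75)&(X[...,1]<-.08)&(X[...,1]>-.42)&(X[...,2]>.006)&(X[...,2]<.014)
    print('dock plate',cv2.minAreaRect((X[reg2][:,:2]*1000).astype(np.float32)))
c1=cv2.imread('pics/top0.png')[135:215,275:395]; c2=cv2.imread('pics/side0.png')[210:310,270:390]
cv2.imwrite('pics/d.png',np.hstack([cv2.resize(c1,(400,267),interpolation=cv2.INTER_CUBIC),cv2.resize(c2,(400,333),interpolation=cv2.INTER_CUBIC)[:267]]))
```

```text
top blue 134 [ 0.6485 -0.338   0.0452]
plane [-0.161 -0.042  0.136] 368 slope deg 9.45768128327976 dir 0.2563943359289283 z at .64,-.345 0.04746329463648809
((650.2785034179688, -344.5101318359375), (85.72655487060547, 99.95970916748047), 5.832401275634766)
dock plate ((625.1686401367188, -249.5695037841797), (249.18807983398438, 336.9424743652344), 0.12564927339553833)
side blue 186 [ 0.6488 -0.3453  0.0429]
plane [-0.134 -0.025  0.121] 549 slope deg 7.778564310317574 dir 0.18167518659189985 z at .64,-.345 0.0436524050257316
((651.87060546875, -333.36749267578125), (89.83001708984375, 102.94762420654297), 2.4483730792999268)
dock plate ((627.5724487304688, -249.0941925048828), (159.72804260253906, 299.5809326171875), 4.557966709136963)
```

View pics/d.png

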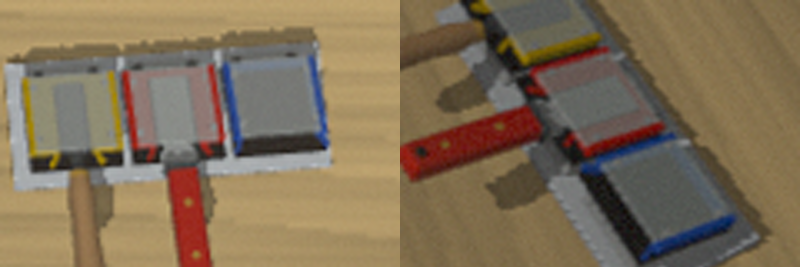

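The grip holds: 0.316 is 27.8 mm, at 30 N. The crop shows the blue sheath at the right end of the dock with its black lip at (282,143), and it is empty. The red tool is its neighbour.

Run:
```python
from h import *
rw=rows([.55,-.22,.29],down(.095+np.pi),n=11); 
for x in rw[::5]: print(x)
```

```text
{'tx': 0.171, 'ty': -0.776, 'tz': -0.01, 'wx': 0.001, 'wy': 0.007, 'wz': 0.103}
{'tx': 0.136, 'ty': -0.783, 'tz': -0.01, 'wx': 0.001, 'wy': 0.007, 'wz': 0.103}
{'tx': 0.101, 'ty': -0.789, 'tz': -0.009, 'wx': 0.001, 'wy': 0.007, 'wz': 0.103}
```

>>> play_rows(
  steps=[
    {"tx": 0.17,"ty": -0.78,"tz": -0.01,"wx": 0,"wy": 0,"wz": 0.1,"fingers": 1},
    {"tx": 0.16,"ty": -0.78,"tz": -0.01,"wx": 0,"wy": 0,"wz": 0.1,"fingers": 1},
    {"tx": 0.155,"ty": -0.78,"tz": -0.01,"wx": 0,"wy": 0,"wz": 0.1,"fingers": 1},
    {"tx": 0.15,"ty": -0.78,"tz": -0.01,"wx": 0,"wy": 0,"wz": 0.1,"fingers": 1},
    {"tx": 0.14,"ty": -0.78,"tz": -0.01,"wx": 0,"wy": 0,"wz": 0.1,"fingers": 1},
    {"tx": 0.135,"ty": -0.78,"tz": -0.01,"wx": 0,"wy": 0,"wz": 0.1,"fingers": 1},
    {"tx": 0.13,"ty": -0.785,"tz": -0.01,"wx": 0,"wy": 0,"wz": 0.1,"fingers": 1},
    {"tx": 0.12,"ty": -0.785,"tz": -0.01,"wx": 0,"wy": 0,"wz": 0.1,"fingers": 1},
    {"tx": 0.115,"ty": -0.79,"tz": -0.01,"wx": 0,"wy": 0,"wz": 0.1,"fingers": 1},
    {"tx": 0.11,"ty": -0.79,"tz": -0.01,"wx": 0,"wy": 0,"wz": 0.1,"fingers": 1},
    {"tx": 0.1,"ty": -0.79,"tz": -0.01,"wx": 0,"wy": 0,"wz": 0.1,"fingers": 1},
    {"tx": 0,"ty": 0,"tz": 0,"wx": 0,"wy": 0,"wz": 0,"fingers": 1},
  ],
)

```text
time: 8.18
position: [0.5498, -0.223, 0.2849]
eef_rot: [3.14, -0.002, -3.048]
ft_force: [0.3, -0.1, -1.6]
gripper_width: 0.313
grip_force: 30.0
```

```bash
python3 look.py 3 blue_sheath blue_lip blue_stop scraper_tip narrow_scraper_grip
```

```text
8.225 0.5502 -0.2212 0.2853 [ 3.1399e+00 -1.9000e-03 -3.0457e+00]
blue_sheath 0.94 [173.1 204.5] [ 0.6165 -0.3401  0.0448]
blue_lip 0.63 [166.9 200. ] [ 0.61   -0.3486  0.0462]
blue_stop 0.7 [179.3 242.9] [ 0.6798 -0.3316  0.039 ]
scraper_tip 0.37 [172.  205.3] [ 0.6182 -0.3419  0.0438]
narrow_scraper_grip 0.96 [232.7 171. ] [ 0.5063 -0.2404  0.3003]
```

View pics/w3.png

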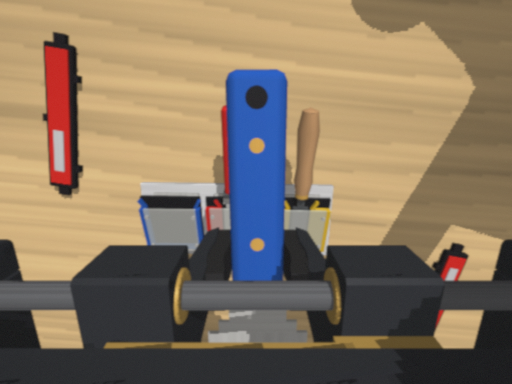

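The blue sheath shows at columns 140-205, rows 195-250, with its black lip at rows 197-208. The held handle is straight and vertical at column 257. Next I'll fit the sheath from colour and depth in this view.

```bash
cat > sh.py <<'E'
from h import *
import sys
z=np.load(f'w{sys.argv[1]}.npz'); d=z['d'];im=z['im'].astype(int);P=r.camera_params('wrist');T=z['T'];f=192/np.tan(np.radians(P['vfov'])/2)
v,u=np.mgrid[:384,:512]; X=(np.stack([(u-P['cx'])/f,-(v-P['cy'])/f,-np.ones(u.shape)],-1)*d[...,None])@T[:3,:3].T+T[:3,3]
R_=im[...,0];B_=im[...,2]; br=im.sum(-1)
near=(X[...,0]>.5)&(X[...,0]<.76)&(X[...,1]<-.08)&(X[...,1]>-.45)&(d>.2)
# plate front edge
pl=near&(X[...,2]>.007)&(X[...,2]<.013)
e=[]
for c in range(100,400):
    rr=np.nonzero(pl[:,c])[0]
    if len(rr)>3: e.append(X[rr[0],c])
e=np.array(e); e=e[(e[:,0]<np.median(e[:,0])+.03)]
k=np.polyfit(e[:,1],e[:,0],1); 
for _ in range(4):
    g=abs(e[:,0]-np.polyval(k,e[:,1]))<.002; k=np.polyfit(e[g,1],e[g,0],1)
yaw=np.arctan(-k[0]); print('plate front yaw',yaw,g.sum(),len(e),'y ext',e[g,1].min(),e[g,1].max())
ax=np.array([np.cos(yaw),np.sin(yaw)]);lat=np.array([-ax[1],ax[0]])
s=X[...,:2]@ax;l=X[...,:2]@lat
print('plate front s',np.median(e[g][:,:2]@ax))
sb=near&(X[...,1]<-.28)&(X[...,2]>.02)
blue=sb&(B_>R_+35); print('blue lat',np.percentile(l[blue],[0,1,99,100]).round(4),'mid',(l[blue].min()+l[blue].max())/2,'s',s[blue].min(),s[blue].max())
# profile along s at mid lat
mid=(l[blue].min()+l[blue].max())/2
m=sb&(abs(l-mid)<.025)
for a in np.arange(.54,.72,.004):
    q=m&(s>=a)&(s<a+.004)
    if q.any(): print(round(a+.002,3),q.sum(),X[q][:,2].mean().round(4),br[q].mean().round(0), X[q][:,2].std().round(4))
E
python3 sh.py 3
```

```text
plate front yaw 0.0788047650884013 115 117 y ext -0.40105367922443547 -0.10474115022578179
plate front s 0.5649252497693789
blue lat [-0.4343 -0.434  -0.3492 -0.3482] mid -0.3912285538485062 s 0.5773373024616121 0.6551490436732381
0.574 59 0.0446 215.0 0.0018
0.578 88 0.0468 103.0 0.0009
0.582 93 0.046 97.0 0.0007
0.586 79 0.045 96.0 0.0007
0.59 98 0.0453 151.0 0.0034
0.594 153 0.05 355.0 0.0053
0.598 90 0.0532 413.0 0.0007
0.602 76 0.0521 412.0 0.0006
0.606 83 0.0511 412.0 0.0007
0.61 83 0.0501 412.0 0.0007
0.614 71 0.0489 412.0 0.0008
0.618 71 0.0478 412.0 0.0008
0.622 78 0.0467 412.0 0.0007
0.626 80 0.0456 411.0 0.0007
0.63 74 0.0445 411.0 0.0007
0.634 66 0.0434 411.0 0.0007
0.638 69 0.0425 412.0 0.0007
0.642 72 0.0413 411.0 0.0007
0.646 69 0.0403 412.0 0.0006
0.65 70 0.0392 420.0 0.0006
0.654 51 0.0382 416.0 0.0007
0.658 7 0.0365 424.0 0.0005
0.662 8 0.0359 435.0 0.0007
0.666 4 0.035 416.0 0.0006
```

```bash
cat > goal.py <<'E'
from h import *
yaw=.0788; a=np.radians(15)
ax=np.array([np.cos(yaw),np.sin(yaw),0]); lat=np.array([-ax[1],ax[0],0]); up=np.array([0,0,1.])
sx=ax*np.cos(a)-up*np.sin(a); sz=ax*np.sin(a)+up*np.cos(a)
M=ax*.590+lat*(-.3912)+up*.044
def goal(tipx,h=.0035,dl=0,tilt=0):
    # tip at sheath (tipx, dl, h); tilt: extra nose-up of tool in hand vs gripper (rad) to be cancelled
    Rt=Ro.from_matrix(np.c_[-sx,lat,-sz])*Ro.from_rotvec([0,-tilt,0])
    tip=M+sx*tipx+lat*dl+sz*h
    c,s=np.cos(tilt),np.sin(tilt)
    # tip in tool frame (nose-up tilt moves tip toward -z)
    v=np.array([-(.125-.0008),0,-.0058]); v=Ro.from_rotvec([0,tilt,0]).apply(v)
    return tip-Rt.apply(v),Rt
E
python3 - <<'E'
from goal import *
z=np.load('w3.npz'); d=z['d'];im=z['im'].astype(int);P=r.camera_params('wrist');T=z['T'];f=192/np.tan(np.radians(P['vfov'])/2)
v,u=np.nonzero((d>.05)&(d<.3)&(im[...,2]>im[...,0]+35))
X=(np.c_[(u-P['cx'])/f,-(v-P['cy'])/f,-np.ones(len(u))]*d[v,u][:,None])@T[:3,:3].T+T[:3,3]
p,R=np.array([.5502,-.2212,.2853]),Ro.from_euler('xyz',[3.1399,-.0019,-3.0457])
Y=R.inv().apply(X-p); Y=Y[(Y[:,0]>.0)&(Y[:,0]<.12)]
print('tool-frame handle ext',np.percentile(Y,[0,50,100],axis=0).round(4))
top=Y[abs(Y[:,1])<.011]; k=np.polyfit(top[:,0],top[:,2],1); print('top z=',k, 'tilt deg',np.degrees(k[0]))
b=[(x,(Y[abs(Y[:,0]-x)<.003][:,1].min()+Y[abs(Y[:,0]-x)<.003][:,1].max())/2) for x in np.arange(.04,.085,.006)]; b=np.array(b); print('lat',np.polyfit(b[:,0],b[:,1],1))
p1,R1=goal(-.045); print(p1,R1.as_euler('xyz'),goal(.07)[0])
E
```

```text
tool-frame handle ext [[ 0.     -0.036  -0.0767]
 [ 0.0487 -0.0034 -0.0153]
 [ 0.0903  0.0115 -0.0026]]
top z= [ 0.01575819 -0.01633814] tilt deg 0.9028780551743526
lat [-0.00435045 -0.00320198]
[ 0.4554429  -0.35645435  0.08557055] [ 3.14159265 -0.26179939 -3.06279265] [ 0.56617967 -0.34771018  0.05580636]
```

Run:
```python
from goal import *
p1,R1=goal(-.035,.0045,tilt=.016); up_=p1+[0,0,.12]
p,R=pose()
a=rows(up_,R1,n=6); b=rows(p1,R1,up_,R1,n=3)
for x in a+b: print(x)
print(len(a),len(b),p1,R1.as_euler('xyz'))
```

```text
{'tx': 0.274, 'ty': -0.353, 'tz': 0.23, 'wx': -0.005, 'wy': 0.469, 'wz': 0.039}
{'tx': 0.263, 'ty': -0.354, 'tz': 0.241, 'wx': -0.005, 'wy': 0.469, 'wz': 0.039}
{'tx': 0.252, 'ty': -0.355, 'tz': 0.251, 'wx': -0.005, 'wy': 0.469, 'wz': 0.039}
{'tx': 0.24, 'ty': -0.356, 'tz': 0.261, 'wx': -0.005, 'wy': 0.469, 'wz': 0.039}
{'tx': 0.228, 'ty': -0.357, 'tz': 0.271, 'wx': -0.005, 'wy': 0.469, 'wz': 0.039}
{'tx': 0.216, 'ty': -0.358, 'tz': 0.28, 'wx': -0.005, 'wy': 0.469, 'wz': 0.039}
{'tx': -0.162, 'ty': 0.0, 'tz': 0.647, 'wx': 0.0, 'wy': 0.0, 'wz': 0.0}
{'tx': -0.162, 'ty': 0.0, 'tz': 0.647, 'wx': 0.0, 'wy': 0.0, 'wz': 0.0}
{'tx': -0.162, 'ty': 0.0, 'tz': 0.647, 'wx': 0.0, 'wy': 0.0, 'wz': 0.0}
6 3 [ 0.4653302  -0.35567361  0.08394829] [ 3.14159265 -0.24579939 -3.06279265]
```

```bash
sed -i 's/\[0,-tilt,0\]/[0,TT,0]/; s/\[0,tilt,0\]/[0,-tilt,0]/; s/\[0,TT,0\]/[0,tilt,0]/' goal.py
python3 - <<'E'
from goal import *
p1,R1=goal(-.035,.0045,tilt=.016); up_=p1+[0,0,.12]
p,R=pose()
a=rows(up_,R1,n=6); b=rows(p1,R1,up_,R1,n=3)
for x in a[::2]+b[:1]: print(x)
print(len(a),len(b),p1,R1.as_euler('xyz'))
E
```

```text
{'tx': 0.274, 'ty': -0.353, 'tz': 0.23, 'wx': -0.005, 'wy': 0.53, 'wz': 0.039}
{'tx': 0.249, 'ty': -0.355, 'tz': 0.254, 'wx': -0.005, 'wy': 0.53, 'wz': 0.039}
{'tx': 0.222, 'ty': -0.357, 'tz': 0.275, 'wx': -0.005, 'wy': 0.53, 'wz': 0.039}
{'tx': -0.183, 'ty': 0.0, 'tz': 0.641, 'wx': 0.0, 'wy': 0.0, 'wz': 0.0}
6 3 [ 0.4653302  -0.35567361  0.08394829] [ 3.14159265 -0.27779939 -3.06279265]
```

>>> play_rows(
  steps=[
    {"tx": 0.275,"ty": -0.355,"tz": 0.23,"wx": -0.005,"wy": 0.53,"wz": 0.04,"fingers": 1},
    {"tx": 0.26,"ty": -0.355,"tz": 0.24,"wx": -0.005,"wy": 0.53,"wz": 0.04,"fingers": 1},
    {"tx": 0.25,"ty": -0.355,"tz": 0.255,"wx": -0.005,"wy": 0.53,"wz": 0.04,"fingers": 1},
    {"tx": 0.235,"ty": -0.355,"tz": 0.265,"wx": -0.005,"wy": 0.53,"wz": 0.04,"fingers": 1},
    {"tx": 0.22,"ty": -0.355,"tz": 0.275,"wx": -0.005,"wy": 0.53,"wz": 0.04,"fingers": 1},
    {"tx": 0.21,"ty": -0.355,"tz": 0.285,"wx": -0.005,"wy": 0.53,"wz": 0.04,"fingers": 1},
    {"tx": -0.18,"ty": 0,"tz": 0.64,"wx": 0,"wy": 0,"wz": 0,"fingers": 1},
    {"tx": -0.18,"ty": 0,"tz": 0.64,"wx": 0,"wy": 0,"wz": 0,"fingers": 1},
    {"tx": -0.18,"ty": 0,"tz": 0.64,"wx": 0,"wy": 0,"wz": 0,"fingers": 1},
    {"tx": 0,"ty": 0,"tz": 0,"wx": 0,"wy": 0,"wz": 0,"fingers": 1},
    {"tx": 0,"ty": 0,"tz": 0,"wx": 0,"wy": 0,"wz": 0,"fingers": 1},
  ],
)

```text
time: 9.85
position: [0.465, -0.3575, 0.0858]
eef_rot: [-3.139, -0.277, -3.065]
ft_force: [-0.5, -0.8, -1.2]
gripper_width: 0.313
grip_force: 30.0
```

Run:
```python
from goal import *
p,R=pose(); print(r.state()['time'],p,R.as_euler('xyz'))
W=[]
for n in ['top','side']:
    im,d=r.camera(n); cv2.imwrite(f'pics/{n}1.png',im[...,::-1]); np.save(f'{n}1.npy',d)
    pr,f=K(n); T=np.array(pr['cam_to_world'])
    v,u=np.mgrid[:384,:512]; X=(np.stack([(u-pr['cx'])/f,-(v-pr['cy'])/f,-np.ones(u.shape)],-1)*d[...,None])@T[:3,:3].T+T[:3,3]
    c=np.stack([(X-M)@sx,(X-M)@lat,(X-M)@sz],-1)
    # blade: sheath-frame x -0.1..-0.03
    b=(abs(c[...,0]+.065)<.05)&(abs(c[...,1])<.06)&(abs(c[...,2]-.004)<.015)
    imi=im.astype(int); blue=(imi[...,2]>imi[...,0]+35)&(abs(c[...,0]-.03)<.06)&(abs(c[...,1])<.06)&(c[...,2]>-.02)&(c[...,2]<.03)
    for x in np.arange(-.1,-.015,.006):
        q=b&(abs(c[...,0]-x)<.003)
        if q.any(): print(n,round(x,3),q.sum(),'lat',c[q][:,1].min().round(4),c[q][:,1].max().round(4),'z',np.median(c[q][:,2]).round(4))
    for x in np.arange(-.01,.08,.01):
        q=blue&(abs(c[...,0]-x)<.005)
        if q.any(): print(n,'rail',round(x,3),q.sum(),'lat',c[q][:,1].min().round(4),c[q][:,1].max().round(4))
    q=(abs(c[...,1])<.02)&(c[...,0]>.01)&(c[...,0]<.06); print('cover h',np.median(c[q][:,2]))
    o=(M); cc=T[:3,:3].T@(o-T[:3,3]); uu=int(pr['cx']+f*cc[0]/-cc[2]); vv=int(pr['cy']-f*cc[1]/-cc[2]); W.append(cv2.resize(im[vv-50:vv+50,uu-65:uu+65],(400,308),interpolation=cv2.INTER_CUBIC))
cv2.imwrite('pics/e.png',np.hstack(W)[...,::-1])
```

```text
9.85 [ 0.46503492 -0.35750975  0.08581157] [-3.13946647 -0.27667581 -3.06524702]
top -0.052 1 lat 0.0307 0.0307 z 0.0081
top -0.046 7 lat 0.0208 0.0294 z 0.0068
top -0.04 7 lat 0.0169 0.0292 z 0.0065
top -0.016 8 lat 0.0002 0.058 z 0.0039
top rail -0.01 2 lat 0.0425 0.0445
top rail 0.0 10 lat 0.0384 0.0441
top rail 0.01 7 lat 0.0398 0.0455
top rail 0.02 11 lat -0.0397 0.0445
top rail 0.03 14 lat -0.0412 0.0467
top rail 0.04 12 lat -0.0493 0.0458
top rail 0.05 14 lat -0.038 0.0464
top rail 0.06 14 lat -0.0491 0.0456
top rail 0.07 9 lat -0.0407 0.044
cover h 0.012190531457300341
side -0.1 3 lat -0.023 -0.0219 z 0.0062
side -0.094 3 lat -0.0249 -0.022 z 0.0059
side -0.064 6 lat -0.022 0.0015 z 0.0059
side -0.058 24 lat -0.0265 0.0036 z 0.0054
side -0.052 33 lat -0.0283 0.012 z 0.0056
side -0.046 33 lat -0.0312 0.0119 z 0.0047
side -0.04 37 lat -0.0315 0.0154 z 0.0043
side -0.034 11 lat -0.0245 0.0192 z 0.0034
side rail -0.01 5 lat -0.0417 -0.0378
side rail 0.0 13 lat -0.0426 -0.0326
side rail 0.01 12 lat -0.0425 -0.036
side rail 0.02 11 lat -0.0428 -0.0352
side rail 0.03 14 lat -0.0417 0.04
side rail 0.04 15 lat -0.0431 0.0439
side rail 0.05 21 lat -0.0439 0.0453
side rail 0.06 20 lat -0.0433 0.0519
side rail 0.07 15 lat -0.0425 0.0532
cover h 0.00961729837778735
```

View pics/e.png

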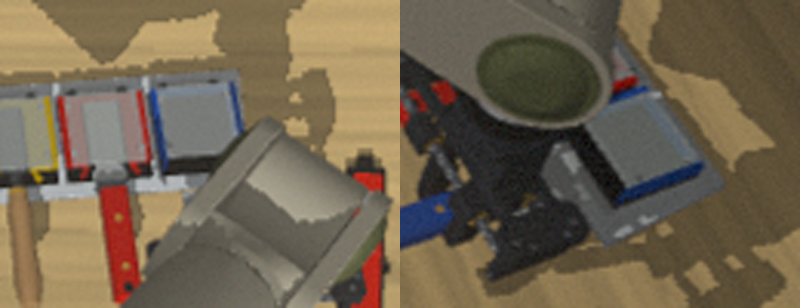

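The images show the blade about 21 mm in front of the lip and about 2 mm right of centre and high. Both offsets match the measured TCP error, so the sheath fit holds. I'll correct it and move onto the lip.

Run:
```python
from goal import *
p0,R0=goal(-.035,.0042,tilt=.014)
for x in rows(p0,R0,n=1): print(x)
p1,_=goal(-.006,.0038,tilt=.014)
for x in rows(p1,R0,p0,R0,n=3): print(x)
p,R=pose(); print(r.state()['joint_velocities'])
```

```text
{'tx': -0.013, 'ty': 0.028, 'tz': 0.04, 'wx': -0.025, 'wy': 0.001, 'wz': -0.028}
{'tx': -0.161, 'ty': -0.0, 'tz': -0.0, 'wx': 0.0, 'wy': 0.0, 'wz': 0.0}
{'tx': -0.161, 'ty': -0.0, 'tz': -0.0, 'wx': 0.0, 'wy': 0.0, 'wz': 0.0}
{'tx': -0.161, 'ty': -0.0, 'tz': -0.0, 'wx': 0.0, 'wy': 0.0, 'wz': 0.0}
[ 0.00347689  0.00130231  0.00725094  0.00296754 -0.00604438  0.0001889 ]
```

>>> play_rows(
  steps=[
    {"tx": -0.013,"ty": 0.028,"tz": 0.04,"wx": -0.025,"wy": 0,"wz": -0.028,"fingers": 1},
    {"tx": 0,"ty": 0,"tz": 0,"wx": 0,"wy": 0,"wz": 0,"fingers": 1},
    {"tx": -0.16,"ty": 0,"tz": 0,"wx": 0,"wy": 0,"wz": 0,"fingers": 1},
    {"tx": -0.16,"ty": 0,"tz": 0,"wx": 0,"wy": 0,"wz": 0,"fingers": 1},
    {"tx": -0.16,"ty": 0,"tz": 0,"wx": 0,"wy": 0,"wz": 0,"fingers": 1},
    {"tx": 0,"ty": 0,"tz": 0,"wx": 0,"wy": 0,"wz": 0,"fingers": 1},
    {"tx": 0,"ty": 0,"tz": 0,"wx": 0,"wy": 0,"wz": 0,"fingers": 1},
  ],
)

```text
time: 10.82
position: [0.4881, -0.3529, 0.0738]
eef_rot: [3.135, -0.29, -3.062]
ft_force: [-26.5, -0.3, 7.6]
gripper_width: 0.318
grip_force: 30.0
```

```bash
cat > st.py <<'E'
from goal import *
import sys
s=r.state(); p,R=pose(); tx,h=float(sys.argv[1]),float(sys.argv[2])
g,Rg=goal(tx,h,tilt=.014); e=p-g
print(s['time'],'err sheath mm',(np.array([e@sx,e@lat,e@sz])*1000).round(2),'rot deg',np.degrees((Rg.inv()*R).as_rotvec()).round(2),'F',np.round([np.dot(s['ft_force'],k) for k in (sx,lat,sz)],2),'M',np.round(s['wrist_torque'],2),s['gripper_width'])
for a,hh in [(float(k),h) for k in sys.argv[3:]]:
    q,Rq=goal(a,hh,tilt=.014); print(a,rows(q,Rq,n=1)[0])
E
python3 st.py -.006 .0038 .02
```

```text
10.825 err sheath mm [-4.23  0.97 -3.18] rot deg [-0.36  0.83 -0.03] F [-27.54   1.81   0.47] M [0.07 4.08 0.1 ] 0.3177176772375194
0.02 {'tx': -0.502, 'ty': -0.016, 'tz': -0.067, 'wx': 0.072, 'wy': -0.165, 'wz': 0.006}
```

The tip hit something, likely the lip front, because it is too low. I'll back off and look again.

>>> play_rows(
  steps=[
    {"tx": 0.2,"ty": 0,"tz": 0,"wx": 0,"wy": 0,"wz": 0,"fingers": 1},
    {"tx": 0.2,"ty": 0,"tz": -0.05,"wx": 0,"wy": 0,"wz": 0,"fingers": 1},
    {"tx": 0,"ty": 0,"tz": 0,"wx": 0,"wy": 0,"wz": 0,"fingers": 1},
    {"tx": 0,"ty": 0,"tz": 0,"wx": 0,"wy": 0,"wz": 0,"fingers": 1},
  ],
)

```text
time: 11.32
position: [0.4705, -0.3544, 0.0835]
eef_rot: [3.139, -0.277, -3.062]
ft_force: [-0.3, -0.4, -1.1]
gripper_width: 0.316
grip_force: 30.0
```

```bash
python3 st.py -.034 .0038; python3 look.py 4
python3 - <<'E'
from goal import *
z=np.load('w4.npz'); d=z['d'];im=z['im'].astype(int);P=r.camera_params('wrist');T=z['T'];f=192/np.tan(np.radians(P['vfov'])/2)
v,u=np.nonzero((d>.05)&(d<.3)&(im[...,2]>im[...,0]+35)&(np.arange(512)[None]>215)&(np.arange(512)[None]<300))
X=(np.c_[(u-P['cx'])/f,-(v-P['cy'])/f,-np.ones(len(u))]*d[v,u][:,None])@T[:3,:3].T+T[:3,3]
p,R=pose(); Y=R.inv().apply(X-p); Y=Y[(Y[:,0]>.02)&(Y[:,0]<.12)&(abs(Y[:,1])<.025)]
print(np.percentile(Y,[0,50,100],axis=0).round(4))
top=Y[abs(Y[:,1]+.003)<.009]; k=np.polyfit(top[:,0],top[:,2],1); print('top z=',k,'tilt',np.degrees(k[0]))
for n in ['side']:
    im,d=r.camera(n); cv2.imwrite(f'pics/{n}2.png',im[...,::-1])
    pr,f=K(n); T=np.array(pr['cam_to_world'])
    v,u=np.mgrid[:384,:512]; X=(np.stack([(u-pr['cx'])/f,-(v-pr['cy'])/f,-np.ones(u.shape)],-1)*d[...,None])@T[:3,:3].T+T[:3,3]
    c=np.stack([(X-M)@sx,(X-M)@lat,(X-M)@sz],-1)
    b=(abs(c[...,1])<.06)&(abs(c[...,2]-.004)<.02)
    br=im.astype(int).sum(-1)
    for x in np.arange(-.1,.06,.004):
        q=b&(abs(c[...,0]-x)<.002)&(abs(c[...,1]+.012)<.022)
        if q.any(): print(n,round(x,3),q.sum(),'lat',c[q][:,1].min().round(4),c[q][:,1].max().round(4),'z',np.percentile(c[q][:,2],[10,50,90]).round(4),br[q].mean().round())
    cv2.imwrite('pics/f.png',cv2.resize(im[215:315,260:390],(780,600),interpolation=cv2.INTER_CUBIC)[...,::-1])
E
```

```text
11.325 err sheath mm [4.14 0.83 1.62] rot deg [-0.12  0.07 -0.04] F [-0.06 -0.33 -1.12] M [ 0.06 -0.23  0.04] 0.31612479645346736
11.375 0.4704 -0.3543 0.0833 [ 3.1391 -0.2772 -3.0619]
[[ 0.02   -0.0151 -0.0784]
 [ 0.0572 -0.0017 -0.0149]
 [ 0.0922  0.0119 -0.0091]]
top z= [ 0.06330677 -0.01915381] tilt 3.6272107962203197
side -0.1 1 lat -0.0213 -0.0213 z [0.0062 0.0062 0.0062] 230.0
side -0.096 2 lat -0.0215 -0.0196 z [0.0049 0.0053 0.0057] 229.0
side -0.092 1 lat -0.0197 -0.0197 z [0.0039 0.0039 0.0039] 312.0
side -0.088 1 lat -0.0204 -0.0204 z [0.0034 0.0034 0.0034] 277.0
side -0.084 1 lat -0.0198 -0.0198 z [0.0056 0.0056 0.0056] 150.0
side -0.076 1 lat -0.0216 -0.0216 z [0.0074 0.0074 0.0074] 186.0
side -0.056 11 lat -0.023 0.0026 z [0.0031 0.0057 0.0076] 225.0
side -0.052 16 lat -0.0226 0.0056 z [0.0032 0.0046 0.0071] 226.0
side -0.048 21 lat -0.0248 0.009 z [0.0035 0.0053 0.0074] 223.0
side -0.044 22 lat -0.0293 0.0078 z [0.003  0.0057 0.0075] 231.0
side -0.04 16 lat -0.0297 0.0092 z [0.0033 0.006  0.008 ] 246.0
side -0.036 26 lat -0.0272 0.0098 z [0.0033 0.0057 0.0073] 263.0
s
[... 589 characters left out ...]

side 0.016 21 lat -0.032 0.0091 z [0.0067 0.0098 0.0112] 271.0
side 0.02 23 lat -0.0327 0.0099 z [0.0079 0.0091 0.0118] 275.0
side 0.024 23 lat -0.0328 0.0096 z [0.0074 0.0092 0.0113] 278.0
side 0.028 17 lat -0.0337 0.0093 z [0.0075 0.0101 0.0114] 276.0
side 0.032 28 lat -0.0305 0.0099 z [0.0069 0.0099 0.0118] 277.0
side 0.036 15 lat -0.0314 0.0084 z [0.0087 0.0098 0.0112] 276.0
side 0.04 22 lat -0.0319 0.008 z [0.0079 0.0091 0.0111] 277.0
side 0.044 25 lat -0.0325 0.0095 z [0.0077 0.0099 0.0123] 276.0
side 0.048 14 lat -0.0326 0.0081 z [0.008  0.0097 0.0123] 277.0
side 0.052 21 lat -0.0339 0.0076 z [0.0074 0.0093 0.0111] 274.0
side 0.056 24 lat -0.0326 0.0098 z [0.0069 0.0095 0.0118] 276.0
```

View pics/f.png

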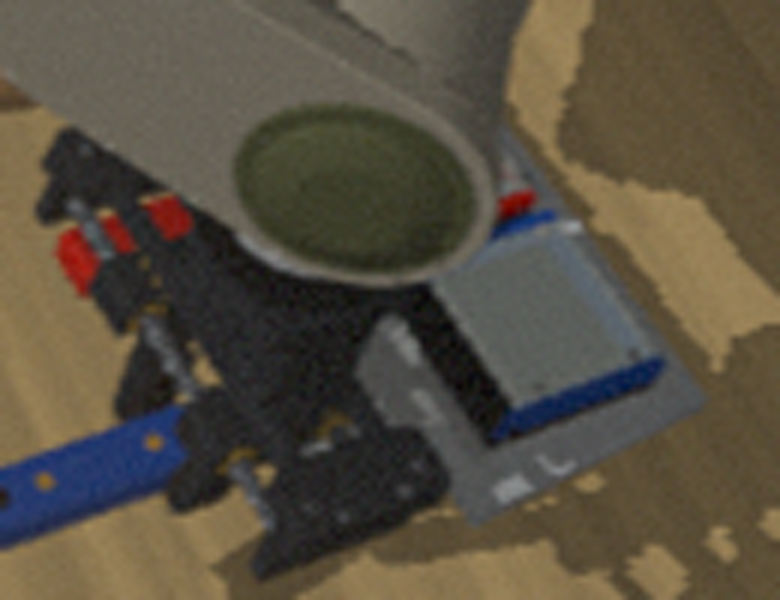

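The side view shows the blade level with the slope, its tip at about x -31 mm and 17 mm short of the lip. I'll refit the in-hand tilt robustly and check how well the pose has settled.

```bash
cat > hand.py <<'E'
from goal import *
def hand(P,T,im,d,p,R):
    im=im.astype(int); f=192/np.tan(np.radians(P['vfov'])/2)
    v,u=np.nonzero((d>.05)&(d<.3)&(im[...,2]>im[...,0]+35)&(np.arange(512)[None]>215)&(np.arange(512)[None]<300))
    X=(np.c_[(u-P['cx'])/f,-(v-P['cy'])/f,-np.ones(len(u))]*d[v,u][:,None])@T[:3,:3].T+T[:3,3]
    Y=R.inv().apply(X-p); Y=Y[(Y[:,0]>.02)&(Y[:,0]<.12)&(abs(Y[:,1]+.003)<.009)&(abs(Y[:,2]+.015)<.008)]
    k=np.polyfit(Y[:,0],Y[:,2],1)
    for _ in range(5):
        g=abs(Y[:,2]-np.polyval(k,Y[:,0]))<.0015; k=np.polyfit(Y[g,0],Y[g,2],1)
    return 'tilt',np.degrees(k[0]).round(2),'z0',k[1].round(4),'rear',np.percentile(Y[:,0],99.5).round(4),g.sum()
P=r.camera_params('wrist')
for n,p,e in [('3',[.5502,-.2212,.2853],[3.1399,-.0019,-3.0457]),('4',[.4704,-.3543,.0833],[3.1391,-.2772,-3.0619])]:
    z=np.load(f'w{n}.npz'); print(hand(P,z['T'],z['im'],z['d'],np.array(p),Ro.from_euler('xyz',e)))
for i in range(4):
    p,R=pose(); P=r.camera_params('wrist'); im,d=r.camera('wrist')
    print(r.state()['time'],p.round(4),hand(P,np.array(P['cam_to_world']),im,d,p,R))
E
python3 hand.py; python3 st.py -.034 .0038
```

```text
('tilt', np.float64(0.17), 'z0', np.float64(-0.0157), 'rear', np.float64(0.0901), np.int64(5147))
('tilt', np.float64(1.31), 'z0', np.float64(-0.0164), 'rear', np.float64(0.0918), np.int64(5273))
11.475 [ 0.4704 -0.3543  0.0833] ('tilt', np.float64(1.27), 'z0', np.float64(-0.0162), 'rear', np.float64(0.0917), np.int64(5261))
11.525 [ 0.4704 -0.3543  0.0832] ('tilt', np.float64(1.25), 'z0', np.float64(-0.0162), 'rear', np.float64(0.0918), np.int64(5254))
11.575 [ 0.4703 -0.3543  0.0832] ('tilt', np.float64(1.24), 'z0', np.float64(-0.0162), 'rear', np.float64(0.0918), np.int64(5243))
11.625 [ 0.4703 -0.3544  0.0832] ('tilt', np.float64(1.3), 'z0', np.float64(-0.0162), 'rear', np.float64(0.0918), np.int64(5282))
11.625 err sheath mm [3.98 0.9  1.32] rot deg [-0.14  0.1  -0.04] F [ 0.68 -0.93 -1.07] M [ 0.02 -0.16  0.03] 0.3161397250073487
```

```bash
sed -i 's/(.125-.0008),0,-.0058/(.125-.0025),0,-.0061/' goal.py; sed -i 's/tilt=.014/tilt=.022/g' st.py; python3 st.py -.030 .0042 -.030
python3 - <<'E'
from goal import *
a,R=goal(-.03,.0042,tilt=.022); b,_=goal(-.004,.0042,tilt=.022); print(rows(b,R,a,R,n=3)[0])
E
```

```text
11.625 err sheath mm [-1.72  0.9   1.22] rot deg [-0.14 -0.36 -0.04] F [ 0.68 -0.93 -1.07] M [ 0.02 -0.16  0.03] 0.3161397250073487
-0.03 {'tx': -0.029, 'ty': -0.015, 'tz': 0.02, 'wx': 0.029, 'wy': 0.072, 'wz': 0.008}
{'tx': -0.144, 'ty': -0.0, 'tz': -0.003, 'wx': 0.0, 'wy': 0.0, 'wz': 0.0}
```

>>> play_rows(
  steps=[
    {"tx": -0.03,"ty": -0.015,"tz": 0.02,"wx": 0.03,"wy": 0.07,"wz": 0.01,"fingers": 1},
    {"tx": 0,"ty": 0,"tz": 0,"wx": 0,"wy": 0,"wz": 0,"fingers": 1},
    {"tx": -0.145,"ty": 0,"tz": -0.003,"wx": 0,"wy": 0,"wz": 0,"fingers": 1},
    {"tx": -0.145,"ty": 0,"tz": -0.003,"wx": 0,"wy": 0,"wz": 0,"fingers": 1},
    {"tx": -0.145,"ty": 0,"tz": -0.003,"wx": 0,"wy": 0,"wz": 0,"fingers": 1},
    {"tx": 0,"ty": 0,"tz": 0,"wx": 0,"wy": 0,"wz": 0,"fingers": 1},
    {"tx": 0,"ty": 0,"tz": 0,"wx": 0,"wy": 0,"wz": 0,"fingers": 1},
  ],
)

```text
time: 12.5
position: [0.4966, -0.3532, 0.0749]
eef_rot: [-3.141, -0.284, -3.063]
ft_force: [1.4, -0.8, -1.1]
gripper_width: 0.316
grip_force: 30.0
```

```bash
python3 st.py -.004 .0042 .02
```

```text
12.5 err sheath mm [-0.05 -0.03 -0.04] rot deg [0.01 0.01 0.01] F [ 1.53 -0.92 -0.68] M [ 0.07 -0.14  0.06] 0.31565901398892005
0.02 {'tx': -0.401, 'ty': 0.001, 'tz': -0.009, 'wx': -0.001, 'wy': -0.001, 'wz': -0.002}
```

>>> play_rows(
  steps=[
    {"tx": -0.13,"ty": 0,"tz": -0.003,"wx": 0,"wy": 0,"wz": 0,"fingers": 1},
    {"tx": -0.13,"ty": 0,"tz": -0.003,"wx": 0,"wy": 0,"wz": 0,"fingers": 1},
    {"tx": -0.13,"ty": 0,"tz": -0.003,"wx": 0,"wy": 0,"wz": 0,"fingers": 1},
    {"tx": 0,"ty": 0,"tz": 0,"wx": 0,"wy": 0,"wz": 0,"fingers": 1},
    {"tx": 0,"ty": 0,"tz": 0,"wx": 0,"wy": 0,"wz": 0,"fingers": 1},
  ],
)

```text
time: 13.12
position: [0.5192, -0.3515, 0.0689]
eef_rot: [-3.141, -0.284, -3.063]
ft_force: [-0.2, 0.7, -2.0]
gripper_width: 0.311
grip_force: 30.0
```

```bash
python3 st.py .0194 .0042 .055
```

```text
13.125 err sheath mm [-0.02 -0.05  0.01] rot deg [0.01 0.   0.01] F [ 0.37  0.74 -1.97] M [ 0.03 -0.18  0.  ] 0.310949212111726
0.055 {'tx': -0.594, 'ty': 0.001, 'tz': -0.013, 'wx': -0.002, 'wy': -0.0, 'wz': -0.003}
```

The blade is inside the slot with no contact force. Continuing to about x 62 mm.

>>> play_rows(
  steps=[
    {"tx": -0.15,"ty": 0,"tz": -0.003,"wx": 0,"wy": 0,"wz": 0,"fingers": 1},
    {"tx": -0.15,"ty": 0,"tz": -0.003,"wx": 0,"wy": 0,"wz": 0,"fingers": 1},
    {"tx": -0.15,"ty": 0,"tz": -0.003,"wx": 0,"wy": 0,"wz": 0,"fingers": 1},
    {"tx": -0.15,"ty": 0,"tz": -0.003,"wx": 0,"wy": 0,"wz": 0,"fingers": 1},
    {"tx": -0.12,"ty": 0,"tz": -0.003,"wx": 0,"wy": 0,"wz": 0,"fingers": 1},
    {"tx": 0,"ty": 0,"tz": 0,"wx": 0,"wy": 0,"wz": 0,"fingers": 1},
    {"tx": 0,"ty": 0,"tz": 0,"wx": 0,"wy": 0,"wz": 0,"fingers": 1},
  ],
)

```text
time: 14.0
position: [0.5607, -0.3483, 0.0577]
eef_rot: [-3.141, -0.284, -3.063]
ft_force: [0.1, -0.0, -0.7]
gripper_width: 0.315
grip_force: 30.0
```

```bash
python3 st.py .0626 .0042 .07
```

```text
14.0 err sheath mm [-0.1  -0.13  0.04] rot deg [ 0.01 -0.    0.02] F [ 0.33 -0.04 -0.68] M [ 0.03 -0.19  0.04] 0.31542883948538647
0.07 {'tx': -0.125, 'ty': 0.002, 'tz': -0.002, 'wx': -0.002, 'wy': 0.0, 'wz': -0.004}
```

>>> play_rows(
  steps=[
    {"tx": -0.03,"ty": 0,"tz": 0,"wx": 0,"wy": 0,"wz": 0,"fingers": 1},
    {"tx": -0.03,"ty": 0,"tz": 0,"wx": 0,"wy": 0,"wz": 0,"fingers": 1},
    {"tx": -0.03,"ty": 0,"tz": 0,"wx": 0,"wy": 0,"wz": 0,"fingers": 1},
    {"tx": -0.03,"ty": 0,"tz": 0,"wx": 0,"wy": 0,"wz": 0,"fingers": 1},
    {"tx": -0.03,"ty": 0,"tz": 0,"wx": 0,"wy": 0,"wz": 0,"fingers": 1},
    {"tx": 0,"ty": 0,"tz": 0,"wx": 0,"wy": 0,"wz": 0,"fingers": 1},
    {"tx": 0,"ty": 0,"tz": 0,"wx": 0,"wy": 0,"wz": 0,"fingers": 1},
  ],
)

```text
time: 14.88
position: [0.5693, -0.3476, 0.0552]
eef_rot: [-3.141, -0.284, -3.063]
ft_force: [-1.6, 0.0, -1.2]
gripper_width: 0.316
grip_force: 30.0
```

```bash
python3 st.py .0715 .0042 .075
```

```text
14.875 err sheath mm [ 0.02 -0.12 -0.19] rot deg [0.01 0.   0.02] F [-1.24  0.17 -1.54] M [ 0.07  0.08 -0.04] 0.3156384413624817
0.075 {'tx': -0.058, 'ty': 0.002, 'tz': -0.004, 'wx': -0.001, 'wy': -0.001, 'wz': -0.004}
```

Contact is just starting. A little further, until it bears on the stop.

>>> play_rows(
  steps=[
    {"tx": -0.02,"ty": 0,"tz": 0,"wx": 0,"wy": 0,"wz": 0,"fingers": 1},
    {"tx": -0.02,"ty": 0,"tz": 0,"wx": 0,"wy": 0,"wz": 0,"fingers": 1},
    {"tx": 0,"ty": 0,"tz": 0,"wx": 0,"wy": 0,"wz": 0,"fingers": 1},
    {"tx": 0,"ty": 0,"tz": 0,"wx": 0,"wy": 0,"wz": 0,"fingers": 1},
  ],
)

```text
time: 15.38
position: [0.5694, -0.3477, 0.0549]
eef_rot: [3.14, -0.29, -3.064]
ft_force: [-15.1, 0.4, 4.8]
gripper_width: 0.314
grip_force: 30.0
```

```bash
python3 st.py .0739 .0042
```

```text
15.375 err sheath mm [-2.24 -0.27 -0.43] rot deg [-0.09  0.36  0.05] F [-15.8    1.63   0.78] M [0.17 2.26 0.03] 0.3137243957429778
```

It is firmly against the stop, with 16 N and no further travel. Releasing.

>>> play_rows(
  steps=[
    {"tx": 0.015,"ty": 0,"tz": 0,"wx": 0,"wy": 0,"wz": 0,"fingers": -1},
    {"tx": 0,"ty": 0,"tz": 0,"wx": 0,"wy": 0,"wz": 0,"fingers": -1},
    {"tx": 0,"ty": 0,"tz": 0,"wx": 0,"wy": 0,"wz": 0,"fingers": -1},
    {"tx": 0,"ty": 0,"tz": 0,"wx": 0,"wy": 0,"wz": 0,"fingers": -1},
    {"tx": 0,"ty": 0,"tz": 0,"wx": 0,"wy": 0,"wz": 0,"fingers": -1},
    {"tx": 0,"ty": 0,"tz": 0,"wx": 0,"wy": 0,"wz": 0,"fingers": -1},
    {"tx": 0,"ty": 0,"tz": -0.15,"wx": 0,"wy": 0,"wz": 0,"fingers": -1},
    {"tx": 0,"ty": 0,"tz": -0.3,"wx": 0,"wy": 0,"wz": 0,"fingers": -1},
    {"tx": 0,"ty": 0,"tz": -0.5,"wx": 0,"wy": 0,"wz": 0,"fingers": -1},
    {"tx": 0.3,"ty": 0,"tz": -0.6,"wx": 0,"wy": 0,"wz": 0,"fingers": -1},
    {"tx": 0.6,"ty": 0,"tz": -0.6,"wx": 0,"wy": 0,"wz": 0,"fingers": -1},
    {"tx": 0.6,"ty": 0,"tz": -0.6,"wx": 0,"wy": 0,"wz": 0,"fingers": -1},
    {"tx": 0.6,"ty": 0,"tz": -0.5,"wx": 0,"wy": 0,"wz": 0,"fingers": -1},
    {"tx": 0,"ty": 0,"tz": 0,"wx": 0,"wy": 0,"wz": 0,"fingers": -1},
  ],
)

```text
time: 17.12
position: [0.5043, -0.3533, 0.2817]
eef_rot: [-3.136, -0.279, -3.066]
ft_force: [-0.1, 0.3, 0.4]
gripper_width: 1.001
grip_force: 0.0
```

Run:
```python
from goal import *
W=[]
for n in ['top','side','wrist']:
    pr,f=K(n); T=np.array(pr['cam_to_world']); im,d=r.camera(n)
    v,u=np.mgrid[:384,:512]; X=(np.stack([(u-pr['cx'])/f,-(v-pr['cy'])/f,-np.ones(u.shape)],-1)*d[...,None])@T[:3,:3].T+T[:3,3]
    c=np.stack([(X-M)@sx,(X-M)@lat,(X-M)@sz],-1); imi=im.astype(int)
    b=(imi[...,2]>imi[...,0]+35)&(abs(c[...,1])<.022)&(c[...,0]<-.01)&(c[...,0]>-.18)&(abs(c[...,2]-.01)<.03)
    if b.any(): q=c[b]; print(n,b.sum(),'handle x',q[:,0].min().round(4),q[:,0].max().round(4),'lat',q[:,1].mean().round(4),'h',np.median(q[:,2]).round(4),'exp blue x -.145..-.027')
    W.append(im)
cv2.imwrite('pics/g.png',np.hstack([cv2.resize(W[0][130:230,275:405],(400,308)),cv2.resize(W[1][205:305,250:380],(400,308))])[...,::-1])
```

```text
side 451 handle x -0.1444 -0.0247 lat -0.0028 h 0.0043 exp blue x -.145..-.027
wrist 1554 handle x -0.1436 -0.0291 lat -0.0019 h 0.0061 exp blue x -.145..-.027
```

View pics/g.png

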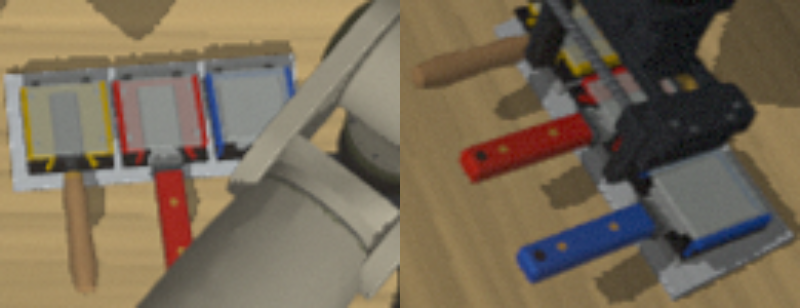

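The handle's rear end is at x -144 mm, and fully home is -145 mm. The side view shows the blue tool seated, its neighbours undisturbed and the gripper clear. Handing in.

```bash
python3 -c "
from station import r
print(r.hand_in())"
```

```text
the job is handed in; nothing more can be done
None
```

The small blue-handled scraper is fully home in the blue sheath and released. I handed the job in at about 17 s; the tip bumped the sheath lip once at about 27 N on the first try, and the last views showed no other tool disturbed.

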